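# Unhook the glaze-sample caddy and seat it in the dispatch tray

### The arm

A 6-joint arm with a two-finger parallel gripper is mounted at the origin on the work surface. World frame = base frame: x ahead of the robot, y to its left, z up, the work surface at z = 0. Lengths are in m, angles in rad, forces in N, time in s.
With the tool pointing down it reaches from about 0.325 to 0.875 m from the base axis. Payload 4.4 kg.
Tool frame: the origin (TCP) lies midway between the tips of the shut fingers; the grasp point (between the pads) lies 19 mm behind it; z points along the fingers, y is the direction in which the jaws open and shut (so a half turn about z gives the same grasp; the last joint's range is limited). The gripper opens to 85 mm and grips with 20 to 120 N. Pads are 22 mm wide; open, the fingers measure 114 mm over their backs; the gripper's body (76 mm by 85 mm) begins 54 mm behind the grasp point. The pads swing forward as they close: fully open they stand 13 mm farther back than shut.
Start: joints at [1.075, 0.207, 1.542, -0, 1.393, -0.15], TCP at [0.194, 0.541, 0.231] pointing down, gripper open.
Joint ranges: [-2.73, 2.73], [-0.86, 2.22], [0.23, 2.46], [-1.11, 4.25], [0.08, 2.63], [-2.82, 2.82]. Speed limits (rad/s): [2.79, 2.79, 3.14, 3.14, 3.14, 3.14].

### API

Orientations are given as a unit quaternion [w, x, y, z].
In Python, from cell import arm, optics, workorder gives the robot as it stands.
- The arm moves only by the shell command python3 -m handwheel 'ROWS'. ROWS is JSON, a list of rows, each an object with "gripper": the opening, from 0 (shut) to 1 (fully open); "offset": the shift along the tool's x, y, z in m, a list of three; "turn": the turn, a rotation vector about the tool's x, y, z in rad, a list of three. In form: [{"gripper": gripper, "offset": [x, y, z], "turn": [rx, ry, rz]}, ...]. A call has 1 to 8 rows; each row is the pose to reach, as a shift and turn from the pose measured when the call began, along the tool's axes at that moment; what a row does not reach only later rows make up. A row lasts 1/8 s, in which the tool goes at most 62.5 mm and 10.7 degrees, less where a joint would pass 70% of its speed; a pose out of reach is approached as far as the arm can. A call with a gripper value outside its range is refused whole. The fingers move at their own pace and stop on an object; the grip force is fixed at half the most. Time passes only in rows, so rows that repeat a pose let the fingers close. It gives the time, the measured TCP pose, the force and the opening at its end, in the units of the state.
- arm.observe(): the state, without advancing time (a new reading comes with each control period).
- optics.snapshot(name): name is "scene" or "top"; returns the picture (400x640x3 uint8, red, green, blue); there is no depth.
- optics.calibration(name): a dict with "fovy" (degrees; the focal length in pixels is half the picture's height over the tangent of half this angle, whatever the lens; pixels are square), "cx", "cy" (the principal point, pixels), "rvec" (rotation vector, rad) and "tvec" (3), from world to camera coordinates, as OpenCV has them. Camera axes: x right, y down, z forward; pixel columns grow to the right and rows downward; lengths in m; the calibration is good to about 2 mm. A picture is of the moment at which its call begins. calibration takes no time and is no camera call.
- workorder.close_job(): hands the job in, once; it reports no verdict.
The state is a dict: "clock": time; "qpos": joint angles; "dq": joint speeds; "effort": joint torques, N m; "tcp_pos": TCP position; "ee_rot": TCP orientation; "wrist_force": force on the tool from outside, world axes, zero at the start; "moment": the same for the moment, N m; "opening": finger opening in m.
Only numpy, scipy, OpenCV 4.12 (cv2) and the standard library are available. Lean on these libraries where they do the work, as an engineer would, in place of code of your own. Each camera call takes 0.05 s, during which the arm holds its last target. There are 200 camera calls.

### The job

Take the white sample caddy off its hook: lift it by its grip tab just far enough to clear the hook's upturned tip, feeling for the height, and draw it out towards the open end without straining the hook. Then set it down gently, upright and fully home on the floor of the grey dispatch tray, and let go. Its tiles are fragile, so never force it, and leave the other ware on the table where it is.

Things in the scene. Friction and masses are not known exactly. Their poses are not given: they have to be found in the camera images.
- stand: Dark steel hook stand bolted down. Origin on the table straight below where the caddy hangs; x points to the post, so the hook opens towards -x; z up. Post 32 mm wide, 190 mm high, its collar's face at x = 63 mm; foot plate 10 mm high, x 40 to 150 mm. A level flat arm 14 mm wide (y), 8 mm thick, top at z = 172 mm, runs from the post to the end strip.
- hook_rest (a point): Point on the arm's top where the caddy's crossbar rests at the start, within 3 mm (stand frame 0, 0, 172 mm); axes as the stand's. The caddy hangs square to the arm within 0.03 rad, the arm passing through its window. The arm is springy along its length: 1 N per mm, hard stop after 12 mm either way.
- hook_end (a point): Centre of the joint of arm and end strip (stand frame -25, 0, 168 mm), axes as the stand's. The upright strip is 14 mm wide, 6 mm thick (x -22 to -28 mm), 56 mm long. It was clamped by hand: its top, the hook's upturned tip, is anywhere from 16 to 46 mm above the arm's top, new each time and NOT reported: feel for it. The rest is a tail below the arm. It stays put in its clamp.
- caddy_grip (a point): Grasp point on the caddy's grip tab, an upright tab 12 mm thick (x), 28 mm wide (y); its top is 19 mm above this point, its lower end (on the crossbar) 56 mm below. Axes are the caddy's: z up, x through its centre board, y along the board. Caddy: white plastic tote with glaze tiles fixed in it, about 0.42 kg, may differ by a quarter. Both halves alike: either way round is right.
- caddy_window (a point): Centre of the window in the caddy's upright centre board (8 mm thick in x, 80 mm wide), 99 mm below caddy_grip. Window 56 mm wide (y), 62 mm high; above it a crossbar 12 mm high. It clears the 56 mm end strip only at the right height, 6 mm play in all: too low, the crossbar catches behind the tip; too high, the window's lower edge catches the tail.
- caddy_foot (a point): Centre of the caddy's underside, 210 mm below caddy_grip and 142 mm below the crossbar's lower edge; axes the caddy's. The box is 90 (x) x 130 (y) mm, its rim 45 mm and the tiles' tops 55 mm above this point; the lowest 6 mm are set in to 82 x 122 mm. It must be drawn about 85 mm out from its hanging place before it can be raised past the hook's tail.
- tray_floor (a point): Centre of the inner floor of the low grey dispatch tray fixed to the table, 6 mm above the table; axes x along its short side, y along its long side, z up. Outside 110 x 150 mm, rim 28 mm above this floor; inside 98 (x) x 138 (y) mm, so the caddy's box goes in with 4 mm to spare all round.
- caddy: The caddy, at the centre of its underside (same point as point caddy_foot).
- tray: The dispatch tray, origin under its centre on the table top.
- bowl: Blue ceramic bowl, 96 mm across, 45 mm high; bystander. Origin under its centre (as for all bystanders).
- mug: White mug with handle, 72 mm across, 85 mm high; bystander.
- cup: Earthenware cup, 70 mm across, 60 mm high; bystander.
- tape: Roll of tape standing flat, 90 mm across, 48 mm high; bystander.
- jar: Glass jar, 64 mm across, 100 mm high; bystander.
- plate: White plate, 150 mm across, 20 mm high; bystander.
- ruler: Flat metal ruler 300 x 28 x 4 mm; bystander.

How it is judged:
On the way:
1. the caddy is off the hook: its board is wholly in front of the hook's end strip, still upright and held up at the hook's height (x of caddy_foot in the frame of stand below -0.045 m and height (world z) of caddy_foot above 0.035 m and angle between caddy_foot's own z axis and vertical below 0.3 rad), for 0.1 s.
At the end, for the whole second after the job is handed in: The caddy stands on the tray's floor inside its walls (underside within 3 mm of the floor, centre within 8 mm along each tray axis, long side along the tray's within 0.12 rad), upright within 0.06 rad, at rest and released (z of caddy_foot in the frame of tray_floor between -0.003 and 0.003 m and x of caddy_foot in the frame of tray_floor between -0.008 and 0.008 m and y of caddy_foot in the frame of tray_floor between -0.008 and 0.008 m and angle between caddy_foot's own z axis and vertical below 0.06 rad and angle between the y axis of caddy_foot and the y axis of tray_floor, either way round below 0.12 rad and linear speed of caddy below 0.01 m/s and contact force between the fingers and caddy below 0.1 N); the robot touches nothing.
It fails at once if the hook is strained: caddy and hook stand press on each other with more than 22 N (contact force between caddy and stand above 22 N).
It fails at once if the caddy is forced or dropped into the tray: more than 40 N between them (contact force between caddy and tray above 40 N).
It fails at once if the caddy is tipped by more than 0.45 rad (angle between caddy_foot's own z axis and vertical above 0.45 rad).
It fails at once if another piece on the table is moved more than 20 mm (distance of any of bowl, mug, cup, tape, jar, plate, ruler from where it was at the start of the episode above 0.02 m).
It also fails if it takes over 72 s, if anything falls off the work surface, if the arm or the gripper's body presses on something with over 40 N, if the wrist force passes 120 N, or if a joint passes its speed limit or range.

## Working session

There is one attempt and no reset: what is moved stays moved. The work goes in short steps, Python scripts to look and compute and a shell command to move; the robot and the scene stay as the last step left them, time stands still between calls to the robot, and variables do not carry over. Pictures are saved under pics/ and viewed, about 8 in all and at most 12, crops included, and the job is handed in when it is done.

```bash
mkdir -p pics; ls
python3 - <<'E'
from cell import arm, optics
import cv2
for n in("scene","top"):
    cv2.imwrite(f"pics/{n}0.png",optics.snapshot(n)[:,:,::-1]); print(n,optics.calibration(n))
s=arm.observe(); print(s)
E
```

```text
pics
scene {'fovy': 54.90728095795664, 'cx': 324.39823915464643, 'cy': 201.3351751233855, 'rvec': array([ 1.55318887,  2.19407836, -0.73893231]), 'tvec': array([ 0.13794274, -0.3538178 ,  1.97181785])}
top {'fovy': 48.14379679609014, 'cx': 318.55710084152275, 'cy': 206.11594366162228, 'rvec': array([ 2.14161091, -2.19110509,  0.11434116]), 'tvec': array([0.06886602, 0.57196958, 1.7188909 ])}
{'clock': 0.1, 'qpos': array([ 1.07550301e+00,  2.07356379e-01,  1.54279817e+00, -1.90642883e-05,
        1.39349457e+00, -1.50498348e-01]), 'dq': array([-0.00188904,  0.00022316, -0.0030138 ,  0.00090735,  0.00088222,
        0.00076923]), 'effort': array([-1.73877806e-04, -3.84089613e+01, -2.92547786e+01, -3.17745180e-04,
        4.81703435e-03,  3.85044700e-05]), 'tcp_pos': array([0.19404343, 0.54055274, 0.23023574]), 'ee_rot': array([-3.17376581e-04,  1.71543029e-01,  9.85176092e-01, -9.78071040e-04]), 'wrist_force': array([-0.13793022,  0.69100377,  0.09739392]), 'moment': array([-0.04284731, -0.01807616,  0.03059101]), 'opening': 0.08528478468894654}
```

View pics/scene0.png

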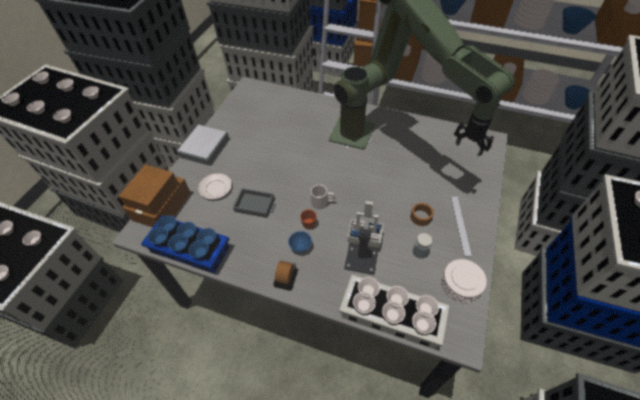

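View pics/top0.png

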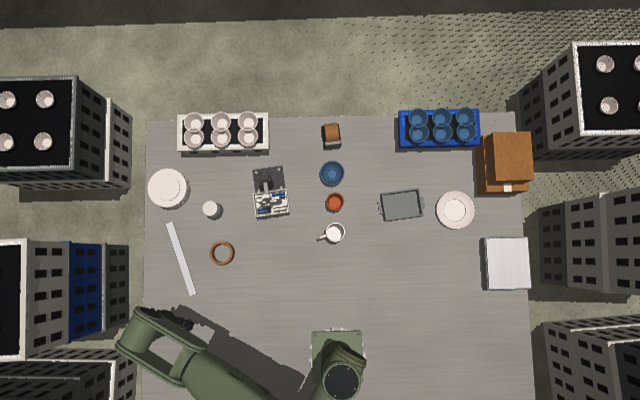

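The scene view shows the caddy on its stand at about (366,235) and the tray at (255,203). In the top view the stand's foot is at about (268,175), the caddy at (270,203) and the tray at (401,205). The hook opens roughly towards the robot.

```bash
cat > h.py <<'E'
import numpy as np, cv2
from cell import arm, optics
def cal(n):
    c=optics.calibration(n); f=200/np.tan(np.radians(c["fovy"]/2))
    K=np.array([[f,0,c["cx"]],[0,f,c["cy"]],[0,0,1]]); R=cv2.Rodrigues(c["rvec"])[0]; return K,R,np.array(c["tvec"])
def onplane(n,uv,z):
    K,R,t=cal(n); o=-R.T@t; uv=np.atleast_2d(uv).astype(float)
    d=(np.c_[uv,np.ones(len(uv))]@np.linalg.inv(K).T)@R
    return o+d*((z-o[2])/d[:,2])[:,None]
def proj(n,P):
    K,R,t=cal(n); return cv2.projectPoints(np.atleast_2d(P).astype(float),cv2.Rodrigues(R)[0],t,K,None)[0].reshape(-1,2)
E
python3 - <<'E'
import cv2,numpy as np
from h import *
t=cv2.imread("pics/top0.png"); s=cv2.imread("pics/scene0.png")
a=cv2.resize(t[160:225,245:295],None,fx=8,fy=8,interpolation=cv2.INTER_CUBIC) #400x520
b=cv2.resize(s[195:275,340:390],(400,520)[::1] if 0 else (325,520),interpolation=cv2.INTER_CUBIC)
cv2.imwrite("pics/c1.png",np.hstack([a,b]))
h=cv2.cvtColor(t,cv2.COLOR_BGR2HSV)
c=cv2.resize(t[180:230,370:430],None,fx=8,fy=8,interpolation=cv2.INTER_CUBIC)
cv2.imwrite("pics/c2.png",c)
print(onplane("top",[[401,205]],.034),onplane("top",[[270,203]],.08), onplane("top",[[270,180]],.01))
E
```

```text
[[ 0.570014   -0.26568747  0.034     ]] [[0.58425083 0.23999381 0.08      ]] [[0.68448285 0.24655229 0.01      ]]
```

View pics/c1.png

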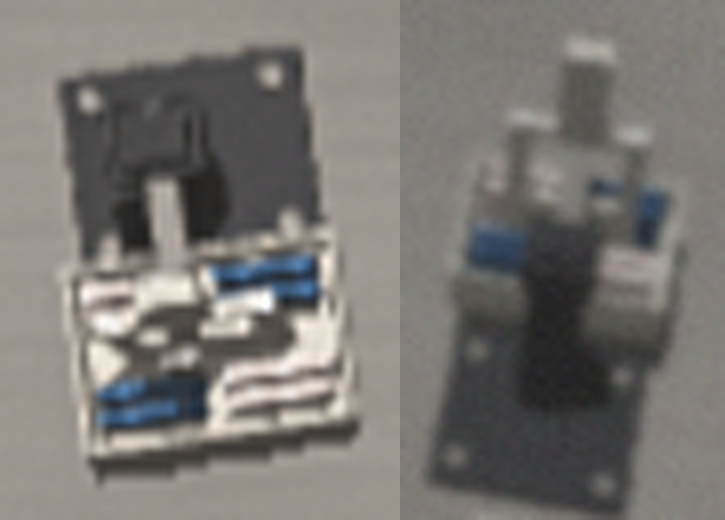

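View pics/c2.png

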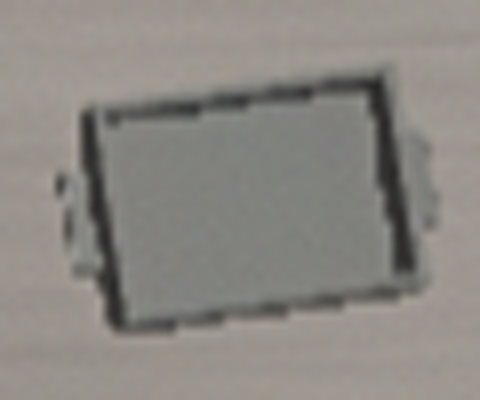

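Left crop of c1: foot plate corners at about (60,82), (300,48) and box rim corners (65,268), (335,228), (355,425), (95,462). Right crop: the tab top is at about (590,48). c2: tray rim corners are (85,105), (385,70), (425,285), (120,330).

Run:
```python
from h import *
K,R,t=cal("top");print("cam",-R.T@t)
cv=lambda L,x,y,s=8:(np.array(L)+.5)/s-.5+[x,y]
def rep(nm,p):
    c=p.mean(0); print(nm,c.round(4)); 
    for i in range(4):
        d=p[(i+1)%4]-p[i]; print("  ",np.hypot(*d[:2]).round(4),np.degrees(np.arctan2(d[1],d[0])).round(1))
rep("tray",onplane("top",cv([(85,105),(385,70),(425,285),(120,330)],370,180),.034))
rep("box",onplane("top",cv([(65,268),(335,228),(355,425),(95,462)],245,160),.075))
f=onplane("top",cv([(60,82),(300,48),(90,97),(268,72)],245,160),.010); print(f, np.degrees(np.arctan2(*(f[1]-f[0])[1::-1])))
print("tab top scene",onplane("scene",cv([(190,48)],340,195,6.5),.259))
img=cv2.imread("pics/top0.png")
g=cv2.cvtColor(img,cv2.COLOR_BGR2GRAY)
```

```text
cam [0.38800546 0.05664426 1.76994939]
tray [ 0.5731 -0.2669  0.034 ]
   0.148 -84.6
   0.1069 -172.2
   0.1502 97.1
   0.1113 6.6
box [0.5857 0.2362 0.075 ]
   0.1302 -82.8
   0.0951 -175.1
   0.1246 96.8
   0.0942 8.3
[[0.7272574  0.31763895 0.01      ]
 [0.74170403 0.19773822 0.01      ]
 [0.71932724 0.30273983 0.01      ]
 [0.72991949 0.21386702 0.01      ]] -83.12964774042715
tab top scene [[0.591447   0.23812943 0.259     ]]
```

```bash
cat >> h.py <<'E'
from scipy.spatial.transform import Rotation as Ro
def state():
    s=arm.observe(); q=s["ee_rot"]; return s,Ro.from_quat([*q[1:],q[0]])
def to(p,yaw):  # yaw (deg) of tool y axis, tool down
    s,R=state(); c,n=np.cos(np.radians(yaw)),np.sin(np.radians(yaw))
    T=Ro.from_matrix(np.array([[-n,c,0],[c,n,0],[0,0,-1.]]) @ np.diag([1,1,1.]))
    print("offset",R.inv().apply(np.array(p)-s["tcp_pos"]).round(4),"turn",(R.inv()*T).as_rotvec().round(4))
def show():
    s,R=state(); m=R.as_matrix(); print("t",round(s["clock"],2),"tcp",s["tcp_pos"].round(4),"yaw",np.degrees(np.arctan2(m[1,1],m[0,1])).round(2),"tilt",np.degrees(np.arccos(-m[2,2])).round(2),"F",s["wrist_force"].round(2),"M",s["moment"].round(2),"op",round(s["opening"],4))
E
python3 -c "
from h import *
show();to([.588,.237,.34],6.8)"
```

```text
t 0.1 tcp [0.194  0.5406 0.2302] yaw 70.24 tilt 0.12 F [-0.14  0.69  0.1 ] M [-0.04 -0.02  0.03] op 0.0853
offset [-0.4733 -0.1528 -0.1096] turn [-2.0000e-03  9.0000e-04  1.1073e+00]
```

```bash
python3 -m handwheel '[{"gripper":1,"offset":[0,0,-0.05],"turn":[0,0,0.1]},{"gripper":1,"offset":[-0.02,-0.005,-0.11],"turn":[0,0,0.25]},{"gripper":1,"offset":[-0.08,-0.025,-0.11],"turn":[0,0,0.4]},{"gripper":1,"offset":[-0.14,-0.045,-0.11],"turn":[0,0,0.55]},{"gripper":1,"offset":[-0.2,-0.065,-0.11],"turn":[0,0,0.7]},{"gripper":1,"offset":[-0.26,-0.085,-0.11],"turn":[0,0,0.85]},{"gripper":1,"offset":[-0.32,-0.105,-0.11],"turn":[0,0,1.0]},{"gripper":1,"offset":[-0.38,-0.123,-0.11],"turn":[-0.002,0.001,1.107]}]'; python3 -c "
from h import *
show();to([.588,.237,.34],6.8)"
```

```text
clock: 1.1
tcp_pos: [0.5079, 0.2975, 0.3399]
ee_rot: [-0.0, 0.665, 0.747, -0.0]
wrist_force: [0.9, 1.4, 0.3]
opening: 0.0849
t 1.1 tcp [0.5079 0.2975 0.3399] yaw 6.6 tilt 0.05 F [0.9  1.41 0.34] M [ 0.02 -0.03 -0.01] op 0.0849
offset [-0.0693  0.0726 -0.0002] turn [-0.0008 -0.0002 -0.0035]
```

```bash
python3 -m handwheel '[{"gripper":1,"offset":[-0.035,0.036,0],"turn":[0,0,0]},{"gripper":1,"offset":[-0.069,0.0726,0],"turn":[0,0,-0.003]},{"gripper":1,"offset":[-0.069,0.0726,0],"turn":[0,0,-0.003]},{"gripper":1,"offset":[-0.069,0.0726,0.04],"turn":[0,0,-0.003]},{"gripper":1,"offset":[-0.069,0.0726,0.04],"turn":[0,0,-0.003]}]'
python3 - <<'E'
from h import *
show()
im=optics.snapshot("scene")[:,:,::-1]; cv2.imwrite("pics/s1.png",im)
p=proj("scene",[[.588,.237,.30],[.588,.237,.24]]);print(p)
u,v=p.mean(0).astype(int)
cv2.imwrite("pics/s1c.png",cv2.resize(im[v-45:v+45,u-45:u+45],None,fx=6,fy=6,interpolation=cv2.INTER_CUBIC));print(u-45,v-45)
E
```

```text
clock: 1.72
tcp_pos: [0.5849, 0.2372, 0.2952]
ee_rot: [-0.003, 0.664, 0.748, -0.004]
wrist_force: [-0.5, -0.5, 0.0]
opening: 0.0857
t 1.73 tcp [0.5849 0.2372 0.2952] yaw 6.81 tilt 0.61 F [-0.46 -0.5   0.02] M [0.03 0.03 0.02] op 0.0857
[[369.6849703  194.17874378]
 [368.35355445 204.27294535]]
324 154
```

View pics/s1c.png

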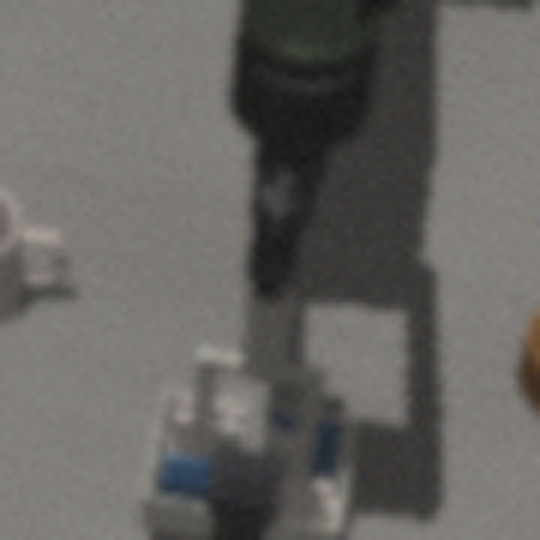

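Run:
```python
from h import *
c,s=np.cos(.119),np.sin(.119)
print((proj("scene",[[.585+.048*c,.237+.048*s,.305],[.588,.237,.259],[.588,.247,.259],[.588,.237,.21]])-[324,154])*6+2.5)
show()
```

```text
[[265.80891203 299.11163724]
 [271.09098267 285.41384138]
 [287.21855487 289.79165336]
 [264.82941769 332.88623629]]
t 1.77 tcp [0.5861 0.2377 0.2977] yaw 6.82 tilt 0.35 F [ 0.81 -0.    0.25] M [-0.    0.06  0.05] op 0.0853
```

```bash
python3 -c "
from h import *
to([.587,.240,.223],6.8)"
```

```text
offset [0.0022 0.0016 0.0747] turn [-0.0061  0.0002  0.0004]
```

```bash
python3 -m handwheel '[{"gripper":1,"offset":[-0.002,0.0015,0.02],"turn":[-0.006,0,0]},{"gripper":1,"offset":[-0.002,0.0015,0.045],"turn":[-0.006,0,0]},{"gripper":1,"offset":[-0.002,0.0015,0.065],"turn":[-0.006,0,0]},{"gripper":1,"offset":[-0.002,0.0015,0.0747],"turn":[-0.006,0,0]},{"gripper":1,"offset":[-0.002,0.0015,0.0747],"turn":[-0.006,0,0]},{"gripper":1,"offset":[-0.002,0.0015,0.0747],"turn":[-0.006,0,0]}]'; python3 -c "
from h import *
show();to([.587,.240,.223],6.8)"
```

```text
clock: 2.52
tcp_pos: [0.5881, 0.236, 0.2243]
ee_rot: [0.001, 0.664, 0.748, 0.001]
wrist_force: [0.5, -0.6, 0.2]
opening: 0.0853
t 2.52 tcp [0.5881 0.236  0.2243] yaw 6.82 tilt 0.11 F [ 0.47 -0.58  0.19] M [-0.01  0.05  0.01] op 0.0853
offset [ 0.0041 -0.0006  0.0013] turn [ 0.002  -0.0001  0.0004]
```

```bash
python3 -m handwheel '[{"gripper":0.6,"offset":[0.004,-0.0006,0.0013],"turn":[0.002,0,0]},{"gripper":0.3,"offset":[0.004,-0.0006,0.0013],"turn":[0.002,0,0]},{"gripper":0.3,"offset":[0.004,-0.0006,0.0013],"turn":[0.002,0,0]},{"gripper":0.24,"offset":[0.004,-0.0006,0.0013],"turn":[0.002,0,0]},{"gripper":0.24,"offset":[0.004,-0.0006,0.0013],"turn":[0.002,0,0]}]'; python3 -c "
from h import *
show()"
```

```text
clock: 3.15
tcp_pos: [0.587, 0.2399, 0.223]
ee_rot: [-0.0, 0.664, 0.748, -0.0]
wrist_force: [-0.5, 0.2, -0.1]
opening: 0.0204
t 3.15 tcp [0.587  0.2399 0.223 ] yaw 6.82 tilt 0.0 F [-0.54  0.25 -0.14] M [ 0.03 -0.04 -0.01] op 0.0204
```

No contact at 20 mm opening, so the tab is within 4 mm of centre. Closing now.

```bash
python3 -m handwheel '[{"gripper":0.2,"offset":[0,0,0],"turn":[0,0,0]},{"gripper":0.16,"offset":[0,0,0],"turn":[0,0,0]},{"gripper":0.14,"offset":[0,0,0],"turn":[0,0,0]},{"gripper":0,"offset":[0,0,0],"turn":[0,0,0]},{"gripper":0,"offset":[0,0,0],"turn":[0,0,0]},{"gripper":0,"offset":[0,0,0],"turn":[0,0,0]}]'; python3 -c "
from h import *
show()"
```

```text
clock: 3.9
tcp_pos: [0.5871, 0.2399, 0.2233]
ee_rot: [0.0, 0.664, 0.748, 0.0]
wrist_force: [0.4, -1.5, 2.4]
opening: 0.0115
t 3.9 tcp [0.5871 0.2399 0.2233] yaw 6.82 tilt 0.02 F [ 0.38 -1.52  2.36] M [-0.03 -0.09  0.03] op 0.0115
```

```bash
python3 -m handwheel '[{"gripper":0,"offset":[0,0,-0.002],"turn":[0,0,0]},{"gripper":0,"offset":[0,0,-0.005],"turn":[0,0,0]},{"gripper":0,"offset":[0,0,-0.008],"turn":[0,0,0]},{"gripper":0,"offset":[0,0,-0.011],"turn":[0,0,0]},{"gripper":0,"offset":[0,0,-0.0135],"turn":[0,0,0]},{"gripper":0,"offset":[0,0,-0.0135],"turn":[0,0,0]},{"gripper":0,"offset":[0,0,-0.0135],"turn":[0,0,0]}]'
python3 - <<'E'
from h import *
show()
im=optics.snapshot("top")[:,:,::-1]; cv2.imwrite("pics/t2.png",im)
E
```

```text
clock: 4.78
tcp_pos: [0.5871, 0.2399, 0.2368]
ee_rot: [0.0, 0.664, 0.748, 0.0]
wrist_force: [0.1, 0.0, -4.3]
opening: 0.0111
t 4.78 tcp [0.5871 0.2399 0.2368] yaw 6.82 tilt 0.02 F [ 0.11  0.04 -4.26] M [-0.    0.01  0.06] op 0.0111
```

```bash
python3 -m handwheel '[{"gripper":0,"offset":[0,-0.006,0],"turn":[0,0,0]},{"gripper":0,"offset":[0,-0.012,0],"turn":[0,0,0]},{"gripper":0,"offset":[0,-0.014,0],"turn":[0,0,0]},{"gripper":0,"offset":[0,-0.016,0],"turn":[0,0,0]},{"gripper":0,"offset":[0,-0.018,0],"turn":[0,0,0]},{"gripper":0,"offset":[0,-0.02,0],"turn":[0,0,0]},{"gripper":0,"offset":[0,-0.02,0],"turn":[0,0,0]}]'; python3 -c "
from h import *
show()"
```

```text
clock: 5.7
tcp_pos: [0.5686, 0.2376, 0.2368]
ee_rot: [0.001, 0.664, 0.748, 0.002]
wrist_force: [5.7, 1.5, -7.2]
opening: 0.0111
t 5.7 tcp [0.5686 0.2376 0.2368] yaw 6.81 tilt 0.23 F [ 5.66  1.45 -7.21] M [ 0.17 -1.24  0.02] op 0.0111
```

```bash
python3 -m handwheel '[{"gripper":0,"offset":[0,0,0],"turn":[0,0,0]},{"gripper":0,"offset":[0,0.002,0],"turn":[0,0,0]},{"gripper":0,"offset":[0,0.002,0],"turn":[0,0,0]},{"gripper":0,"offset":[0,0.002,0],"turn":[0,0,0]}]'; python3 -c "
from h import *
show()"
```

```text
clock: 6.2
tcp_pos: [0.5708, 0.2379, 0.2369]
ee_rot: [0.001, 0.664, 0.748, 0.002]
wrist_force: [3.6, 0.4, -6.2]
opening: 0.0108
t 6.2 tcp [0.5708 0.2379 0.2369] yaw 6.81 tilt 0.26 F [ 3.58  0.41 -6.22] M [ 0.13 -0.86 -0.07] op 0.0108
```

```bash
python3 -m handwheel '[{"gripper":0,"offset":[0,0,-0.001],"turn":[0,0,0]},{"gripper":0,"offset":[0,0,-0.002],"turn":[0,0,0]},{"gripper":0,"offset":[0,0,-0.003],"turn":[0,0,0]},{"gripper":0,"offset":[0,0,-0.004],"turn":[0,0,0]},{"gripper":0,"offset":[0,0,-0.004],"turn":[0,0,0]}]'; python3 -c "
from h import *
show()"
```

```text
clock: 6.82
tcp_pos: [0.5709, 0.2379, 0.2412]
ee_rot: [0.002, 0.664, 0.748, 0.002]
wrist_force: [4.2, 0.3, -6.4]
opening: 0.0111
t 6.83 tcp [0.5709 0.2379 0.2412] yaw 6.81 tilt 0.28 F [ 4.22  0.32 -6.4 ] M [ 0.12 -0.82  0.08] op 0.0111
```

Still in contact (about 4 N) at 18 mm lift, so I continue upward.

```bash
python3 -m handwheel '[{"gripper":0,"offset":[0,0,-0.001],"turn":[0,0,0]},{"gripper":0,"offset":[0,0,-0.002],"turn":[0,0,0]},{"gripper":0,"offset":[0,0,-0.003],"turn":[0,0,0]},{"gripper":0,"offset":[0,0,-0.003],"turn":[0,0,0]}]'; python3 -c "
from h import *
show()"
```

```text
clock: 7.32
tcp_pos: [0.5709, 0.2379, 0.2444]
ee_rot: [0.002, 0.664, 0.748, 0.002]
wrist_force: [4.7, 0.3, -5.4]
opening: 0.0114
t 7.33 tcp [0.5709 0.2379 0.2444] yaw 6.81 tilt 0.3 F [ 4.65  0.34 -5.39] M [ 0.1  -0.8   0.03] op 0.0114
```

```bash
python3 -m handwheel '[{"gripper":0,"offset":[0,0,-0.001],"turn":[0,0,0]},{"gripper":0,"offset":[0,0,-0.002],"turn":[0,0,0]},{"gripper":0,"offset":[0,0,-0.003],"turn":[0,0,0]},{"gripper":0,"offset":[0,0,-0.003],"turn":[0,0,0]}]'; python3 -c "
from h import *
show()"
```

```text
clock: 7.82
tcp_pos: [0.571, 0.2379, 0.2476]
ee_rot: [0.002, 0.664, 0.748, 0.002]
wrist_force: [4.3, 0.3, -5.0]
opening: 0.011
t 7.83 tcp [0.571  0.2379 0.2476] yaw 6.81 tilt 0.32 F [ 4.28  0.29 -5.03] M [ 0.05 -0.81  0.03] op 0.011
```

```bash
python3 -m handwheel '[{"gripper":0,"offset":[0,0,-0.001],"turn":[0,0,0]},{"gripper":0,"offset":[0,0,-0.002],"turn":[0,0,0]},{"gripper":0,"offset":[0,0,-0.003],"turn":[0,0,0]},{"gripper":0,"offset":[0,0,-0.003],"turn":[0,0,0]}]'; python3 -c "
from h import *
show()"
```

```text
clock: 8.32
tcp_pos: [0.5711, 0.2379, 0.2509]
ee_rot: [0.002, 0.664, 0.748, 0.002]
wrist_force: [3.7, 0.5, -6.0]
opening: 0.0116
t 8.32 tcp [0.5711 0.2379 0.2509] yaw 6.81 tilt 0.33 F [ 3.71  0.47 -5.99] M [ 0.08 -0.82  0.03] op 0.0116
```

```bash
python3 -m handwheel '[{"gripper":0,"offset":[0,0,-0.001],"turn":[0,0,0]},{"gripper":0,"offset":[0,0,-0.002],"turn":[0,0,0]},{"gripper":0,"offset":[0,0,-0.003],"turn":[0,0,0]},{"gripper":0,"offset":[0,0,-0.003],"turn":[0,0,0]}]'; python3 -c "
from h import *
show()"
```

```text
clock: 8.82
tcp_pos: [0.5707, 0.2379, 0.2541]
ee_rot: [0.002, 0.664, 0.748, 0.002]
wrist_force: [3.7, 1.1, -5.0]
opening: 0.0112
t 8.82 tcp [0.5707 0.2379 0.2541] yaw 6.81 tilt 0.29 F [ 3.67  1.08 -5.02] M [ 0.05 -0.49 -0.01] op 0.0112
```

```bash
python3 -m handwheel '[{"gripper":0,"offset":[0,0,0],"turn":[0,0,0]},{"gripper":0,"offset":[0,0,0],"turn":[0,0,0]}]'; python3 -c "
from h import *
show()"
```

```text
clock: 9.07
tcp_pos: [0.5706, 0.2379, 0.2541]
ee_rot: [0.001, 0.664, 0.748, 0.002]
wrist_force: [2.0, 0.3, -4.5]
opening: 0.011
t 9.07 tcp [0.5706 0.2379 0.2541] yaw 6.81 tilt 0.27 F [ 2.01  0.33 -4.48] M [-0.02 -0.54 -0.03] op 0.011
```

```bash
python3 -m handwheel '[{"gripper":0,"offset":[0,-0.001,0],"turn":[0,0,0]},{"gripper":0,"offset":[0,-0.002,0],"turn":[0,0,0]},{"gripper":0,"offset":[0,-0.003,0],"turn":[0,0,0]},{"gripper":0,"offset":[0,-0.003,0],"turn":[0,0,0]}]'; python3 -c "
from h import *
show()"
```

```text
clock: 9.57
tcp_pos: [0.5679, 0.2376, 0.2541]
ee_rot: [0.002, 0.664, 0.748, 0.002]
wrist_force: [4.9, 0.1, -6.2]
opening: 0.0114
t 9.57 tcp [0.5679 0.2376 0.2541] yaw 6.81 tilt 0.33 F [ 4.91  0.09 -6.22] M [ 0.12 -1.04 -0.03] op 0.0114
```

```bash
python3 -m handwheel '[{"gripper":0,"offset":[0,0,-0.001],"turn":[0,0,0]},{"gripper":0,"offset":[0,0,-0.002],"turn":[0,0,0]},{"gripper":0,"offset":[0,0,-0.002],"turn":[0,0,0]},{"gripper":0,"offset":[0,0,-0.002],"turn":[0,0,0]}]'; python3 -c "
from h import *
show()"
```

```text
clock: 10.07
tcp_pos: [0.5681, 0.2376, 0.2563]
ee_rot: [0.002, 0.664, 0.748, 0.002]
wrist_force: [3.7, 0.7, -5.9]
opening: 0.0111
t 10.07 tcp [0.5681 0.2376 0.2563] yaw 6.81 tilt 0.36 F [ 3.7   0.72 -5.9 ] M [ 0.13 -1.05  0.02] op 0.0111
```

```bash
python3 -m handwheel '[{"gripper":0,"offset":[0,0,-0.001],"turn":[0,0,0]},{"gripper":0,"offset":[0,0,-0.002],"turn":[0,0,0]},{"gripper":0,"offset":[0,0,-0.002],"turn":[0,0,0]},{"gripper":0,"offset":[0,0,-0.002],"turn":[0,0,0]}]'
python3 - <<'E'
from h import *
show()
im=optics.snapshot("scene")[:,:,::-1]; cv2.imwrite("pics/s2.png",im)
cv2.imwrite("pics/s2c.png",cv2.resize(im[185:265,330:400],None,fx=7,fy=7,interpolation=cv2.INTER_CUBIC))
E
```

```text
clock: 10.58
tcp_pos: [0.5681, 0.2376, 0.2585]
ee_rot: [0.002, 0.664, 0.748, 0.003]
wrist_force: [3.8, 1.2, -6.5]
opening: 0.0112
t 10.57 tcp [0.5681 0.2376 0.2585] yaw 6.81 tilt 0.37 F [ 3.82  1.19 -6.54] M [ 0.12 -0.96 -0.07] op 0.0112
```

View pics/s2c.png

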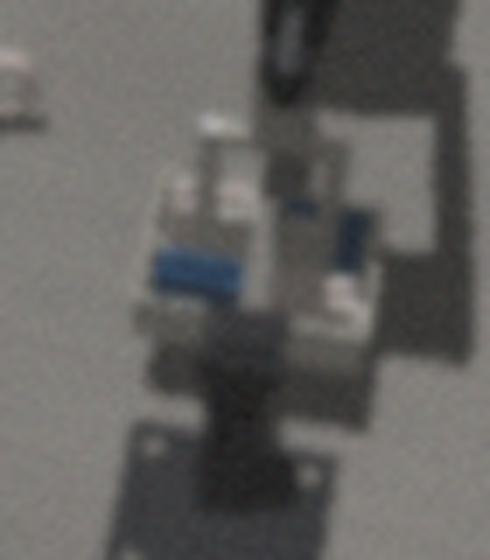

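The crop shows the caddy raised and level, held under the finger at (290,100). A dark upright piece shows through the window at about (290,150–200). I'll project candidate tip heights to compare.

Run:
```python
from h import *
for z in (.13,.15,.172,.188,.2,.21,.218): print(z,((proj("scene",[[.5585,.2365,z],[.5585,.2505,z]])-[330,185])*7+3).round().tolist())
print("crossbar x-bar lower/upper", ((proj("scene",[[.571,.238,.207],[.571,.238,.219],[.571,.238,.145],[.571,.238,.27]])-[330,185])*7+3).round().tolist())
im=cv2.imread("pics/s2.png")
print(cv2.cvtColor(im,cv2.COLOR_BGR2GRAY)[198:222,366:378])
```

```text
0.13 [[270.0, 214.0], [294.0, 221.0]]
0.15 [[272.0, 193.0], [297.0, 200.0]]
0.172 [[276.0, 170.0], [300.0, 177.0]]
0.188 [[278.0, 153.0], [303.0, 160.0]]
0.2 [[280.0, 140.0], [305.0, 147.0]]
0.21 [[281.0, 129.0], [307.0, 136.0]]
0.218 [[282.0, 120.0], [308.0, 127.0]]
crossbar x-bar lower/upper [[277.0, 151.0], [279.0, 137.0], [268.0, 217.0], [287.0, 79.0]]
[[ 91  74  50  39  34  29  37  47  52  57  60  58]
 [ 90  72  59  43  36  37  46  53  57  64  65  60]
 [ 93  76  69  60  53  56  57  64  67  79  83  82]
 [ 92  80  74  69  70  69  67  72  79  93 108 103]
 [ 96  80  78  77  76  74  74  70  80 100 115 117]
 [ 93  80  76  77  75  73  76  70  75  95 111 119]
 [ 89  85  78  75  79  76  77  72  80  87 102 108]
 [ 89  78  78  77  78  76  73  75  78  84  87  89]
 [ 97  90  76  70  69  70  76  72  76  77  82  83]
 [108 102  79  65  61  62  64  69  74  80  81  85]
 [117 102  76  61  60  57  60  65  77  90  89  78]
 [118 101  71  58  57  57  55  59  79  97  93  83]
 [124  96  70  61  59  59  55  65  81  96  91  81]
 [128  96  69  60  60  59  60  66  86  98  91  80]
 [138 101  71  62  60  60  59  69  78  89  89  83]
 [139 112  92  78  63  58  58  61  68  81  78  76]
 [139 123 106  85  66  54  50  53  56  67  77  76]
 [138 124 108  86  64  63  60  59  57  68  76  71]
 [127 121 108  88  70  72  71  72  69  71  73  68]
 [113 121 109  84  77  75  77  78  80  79  73  71]
 [112 119 105  87  73  76  76  76  78  78  75  69]
 [115 120 107  89  73  73  77  77  74  75  70  68]
 [119 123 109  89  79  78  78  76  74  75  74  68]
 [115 120 107  93  76  76  78  74  77  75  71  62]]
```

```bash
python3 -m handwheel '[{"gripper":0,"offset":[0,0,-0.001],"turn":[0,0,0]},{"gripper":0,"offset":[0,0,-0.002],"turn":[0,0,0]},{"gripper":0,"offset":[0,0,-0.003],"turn":[0,0,0]},{"gripper":0,"offset":[0,0,-0.003],"turn":[0,0,0]}]'; python3 -c "
from h import *
show()"
```

```text
clock: 11.12
tcp_pos: [0.5682, 0.2376, 0.2617]
ee_rot: [0.002, 0.664, 0.748, 0.003]
wrist_force: [5.2, 0.6, -6.8]
opening: 0.0111
t 11.12 tcp [0.5682 0.2376 0.2617] yaw 6.81 tilt 0.38 F [ 5.19  0.61 -6.78] M [ 0.11 -0.96 -0.02] op 0.0111
```

```bash
python3 -m handwheel '[{"gripper":0,"offset":[0,0,-0.001],"turn":[0,0,0]},{"gripper":0,"offset":[0,0,-0.002],"turn":[0,0,0]},{"gripper":0,"offset":[0,0,-0.003],"turn":[0,0,0]},{"gripper":0,"offset":[0,0,-0.003],"turn":[0,0,0]}]'; python3 -c "
from h import *
show()"
```

```text
clock: 11.62
tcp_pos: [0.5682, 0.2376, 0.2649]
ee_rot: [0.002, 0.664, 0.748, 0.003]
wrist_force: [5.4, 0.2, -6.7]
opening: 0.0114
t 11.62 tcp [0.5682 0.2376 0.2649] yaw 6.82 tilt 0.39 F [ 5.4   0.24 -6.7 ] M [ 0.12 -0.97  0.01] op 0.0114
```

```bash
python3 -m handwheel '[{"gripper":0,"offset":[0,0,-0.001],"turn":[0,0,0]},{"gripper":0,"offset":[0,0,-0.002],"turn":[0,0,0]},{"gripper":0,"offset":[0,0,-0.003],"turn":[0,0,0]},{"gripper":0,"offset":[0,0,-0.003],"turn":[0,0,0]}]'; python3 -c "
from h import *
show()"
```

```text
clock: 12.12
tcp_pos: [0.5677, 0.2376, 0.2681]
ee_rot: [0.002, 0.664, 0.748, 0.002]
wrist_force: [-0.6, 0.2, -4.1]
opening: 0.0119
t 12.12 tcp [0.5677 0.2376 0.2681] yaw 6.82 tilt 0.35 F [-0.6   0.18 -4.12] M [-0.02 -0.01  0.02] op 0.0119
```

```bash
python3 -m handwheel '[{"gripper":0,"offset":[0,0,-0.001],"turn":[0,0,0]},{"gripper":0,"offset":[0,0,-0.001],"turn":[0,0,0]},{"gripper":0,"offset":[0,-0.002,-0.001],"turn":[0,0,0]},{"gripper":0,"offset":[0,-0.004,-0.001],"turn":[0,0,0]},{"gripper":0,"offset":[0,-0.006,-0.001],"turn":[0,0,0]},{"gripper":0,"offset":[0,-0.006,-0.001],"turn":[0,0,0]}]'; python3 -c "
from h import *
show()"
```

```text
clock: 12.88
tcp_pos: [0.5615, 0.2369, 0.269]
ee_rot: [0.002, 0.664, 0.748, 0.002]
wrist_force: [-0.9, 0.2, -3.9]
opening: 0.0115
t 12.88 tcp [0.5615 0.2369 0.269 ] yaw 6.83 tilt 0.34 F [-0.93  0.17 -3.95] M [-0.01  0.03 -0.02] op 0.0115
```

Free. I keep drawing out in 3 mm rows.

```bash
python3 -m handwheel '[{"gripper":0,"offset":[0,-0.003,0],"turn":[0,0,0]},{"gripper":0,"offset":[0,-0.006,0],"turn":[0,0,0]},{"gripper":0,"offset":[0,-0.009,0],"turn":[0,0,0]},{"gripper":0,"offset":[0,-0.012,0],"turn":[0,0,0]},{"gripper":0,"offset":[0,-0.012,0],"turn":[0,0,0]}]'; python3 -c "
from h import *
show()"
```

```text
clock: 13.5
tcp_pos: [0.5494, 0.2355, 0.269]
ee_rot: [0.002, 0.664, 0.748, 0.002]
wrist_force: [-0.1, -0.5, -4.3]
opening: 0.0111
t 13.5 tcp [0.5494 0.2355 0.269 ] yaw 6.83 tilt 0.34 F [-0.06 -0.46 -4.25] M [ 0.03 -0.01 -0.04] op 0.0111
```

```bash
python3 -m handwheel '[{"gripper":0,"offset":[0,-0.006,0],"turn":[0,0,0]},{"gripper":0,"offset":[0,-0.014,0],"turn":[0,0,0]},{"gripper":0,"offset":[0,-0.023,0],"turn":[0,0,0]},{"gripper":0,"offset":[0,-0.033,0],"turn":[0,0,0]},{"gripper":0,"offset":[0,-0.045,0],"turn":[0,0,0]},{"gripper":0,"offset":[0,-0.058,0],"turn":[0,0,0]},{"gripper":0,"offset":[0,-0.07,0],"turn":[0,0,0]},{"gripper":0,"offset":[0,-0.07,0],"turn":[0,0,0]}]'; python3 -c "
from h import *
show();to([.44,.10,.36],6.8)"
```

```text
clock: 14.5
tcp_pos: [0.4789, 0.2272, 0.2687]
ee_rot: [0.002, 0.664, 0.748, 0.002]
wrist_force: [0.5, 0.6, -3.9]
opening: 0.011
t 14.5 tcp [0.4789 0.2272 0.2687] yaw 6.86 tilt 0.34 F [ 0.51  0.57 -3.91] M [0.01 0.02 0.05] op 0.011
offset [-0.1216 -0.0533 -0.0917] turn [ 0.006  -0.0006  0.001 ]
```

```bash
python3 -m handwheel '[{"gripper":0,"offset":[0,0,-0.008],"turn":[0.003,0,0]},{"gripper":0,"offset":[0,0,-0.022],"turn":[0.006,0,0]},{"gripper":0,"offset":[0,0,-0.04],"turn":[0.006,0,0]},{"gripper":0,"offset":[0,0,-0.06],"turn":[0.006,0,0]},{"gripper":0,"offset":[-0.005,0,-0.08],"turn":[0.006,0,0]},{"gripper":0,"offset":[-0.02,0,-0.092],"turn":[0.006,0,0]},{"gripper":0,"offset":[-0.045,0,-0.095],"turn":[0.006,0,0]},{"gripper":0,"offset":[-0.075,0,-0.095],"turn":[0.006,0,0]}]'
python3 -c "
from h import *
show();to([.573,-.267,.36],6.7)"
```

```text
clock: 15.5
tcp_pos: [0.4877, 0.1514, 0.3648]
ee_rot: [0.001, 0.663, 0.748, 0.001]
wrist_force: [0.2, -0.3, -4.9]
opening: 0.0113
t 15.5 tcp [0.4877 0.1514 0.3648] yaw 6.88 tilt 0.09 F [ 0.23 -0.27 -4.91] M [ 0.05 -0.02 -0.1 ] op 0.0113
offset [-0.4256  0.0345  0.0048] turn [ 0.0016 -0.      0.0032]
```

```bash
python3 -m handwheel '[{"gripper":0,"offset":[-0.04,0.003,0],"turn":[0,0,0]},{"gripper":0,"offset":[-0.085,0.007,0],"turn":[0,0,0]},{"gripper":0,"offset":[-0.135,0.011,0],"turn":[0,0,0]},{"gripper":0,"offset":[-0.185,0.015,0],"turn":[0,0,0]},{"gripper":0,"offset":[-0.235,0.019,0],"turn":[0,0,0]},{"gripper":0,"offset":[-0.285,0.023,0],"turn":[0,0,0]},{"gripper":0,"offset":[-0.33,0.027,0],"turn":[0,0,0]},{"gripper":0,"offset":[-0.365,0.03,0],"turn":[0,0,0.003]}]'
python3 -c "
from h import *
show();to([.573,-.267,.36],6.7)"
```

```text
clock: 16.5
tcp_pos: [0.5609, -0.2104, 0.365]
ee_rot: [0.001, 0.665, 0.747, 0.0]
wrist_force: [0.7, 0.0, -3.9]
opening: 0.0115
t 16.5 tcp [ 0.5609 -0.2104  0.365 ] yaw 6.59 tilt 0.07 F [ 0.69  0.03 -3.94] M [-0.03 -0.05  0.02] op 0.0115
offset [-0.0576  0.0055  0.005 ] turn [ 0.0011  0.0004 -0.002 ]
```

```bash
python3 -m handwheel '[{"gripper":0,"offset":[-0.03,0.003,0.01],"turn":[0,0,0]},{"gripper":0,"offset":[-0.05,0.005,0.03],"turn":[0,0,0]},{"gripper":0,"offset":[-0.0576,0.0055,0.055],"turn":[0,0,-0.002]},{"gripper":0,"offset":[-0.0576,0.0055,0.08],"turn":[0,0,-0.002]},{"gripper":0,"offset":[-0.0576,0.0055,0.1],"turn":[0,0,-0.002]},{"gripper":0,"offset":[-0.0576,0.0055,0.115],"turn":[0,0,-0.002]},{"gripper":0,"offset":[-0.0576,0.0055,0.12],"turn":[0,0,-0.002]},{"gripper":0,"offset":[-0.0576,0.0055,0.12],"turn":[0,0,-0.002]}]'
python3 - <<'E'
from h import *
show()
a=optics.snapshot("top")[:,:,::-1]; b=optics.snapshot("scene")[:,:,::-1]
cv2.imwrite("pics/t3.png",a); cv2.imwrite("pics/s3.png",b)
r=lambda m:cv2.resize(m,None,fx=6.5,fy=6.5,interpolation=cv2.INTER_CUBIC)
cv2.imwrite("pics/c3.png",np.hstack([r(a[165:245,370:430]),r(b[155:235,225:285])]))
E
```

```text
clock: 17.5
tcp_pos: [0.5731, -0.267, 0.245]
ee_rot: [0.0, 0.664, 0.747, 0.0]
wrist_force: [-0.3, 0.2, -3.4]
opening: 0.011
t 17.5 tcp [ 0.5731 -0.267   0.245 ] yaw 6.71 tilt 0.07 F [-0.34  0.23 -3.36] M [-0.06 -0.03  0.  ] op 0.011
```

View pics/c3.png

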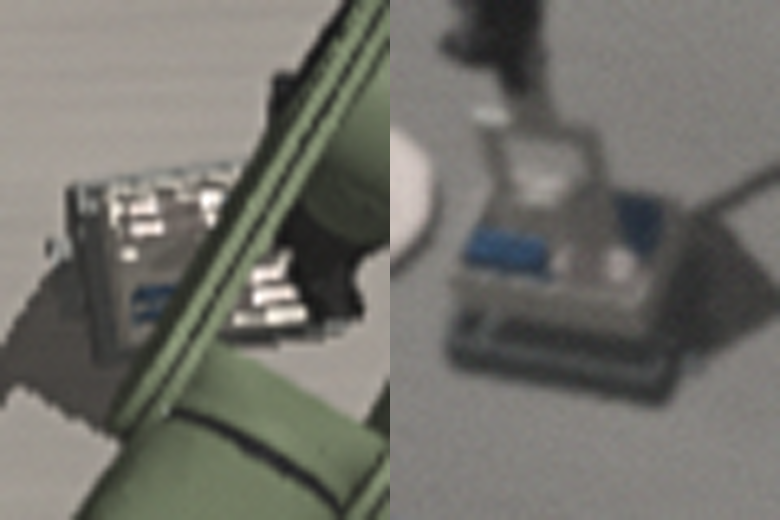

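Scene half: the box floats above the tray, about aligned, with its near rim at (455,275)–(655,320) and the tray's near rim at (450,340)–(670,375). The top view is partly hidden by the arm. I'll overlay the computed outlines to read the residuals.

Run:
```python
from h import *
b=cv2.imread("pics/s3.png"); a=cv2.imread("pics/t3.png")
def rect(cx,cy,z,w,l,yaw):
    c,s=np.cos(yaw),np.sin(yaw); return [[cx+c*x-s*y,cy+s*x+c*y,z] for x,y in((-w,-l),(w,-l),(w,l),(-w,l))]
Y=np.radians(6.7)
def ov(img,n,x0,y0,w,h,k):
    m=cv2.resize(img[y0:y0+h,x0:x0+w],None,fx=k,fy=k,interpolation=cv2.INTER_CUBIC)
    for P,col in ((rect(.573,-.267,.034,.055,.075,Y),(0,255,255)),(rect(.573,-.267,.097,.045,.065,Y),(0,0,255))):
        p=((proj(n,P)-[x0,y0])*k+k/2).round().astype(int); cv2.polylines(m,[p],True,col,1)
    return m
cv2.imwrite("pics/c4.png",np.hstack([ov(b,"scene",230,168,44,50,9),ov(a,"top",374,182,44,50,9)]))
```

View pics/c4.png

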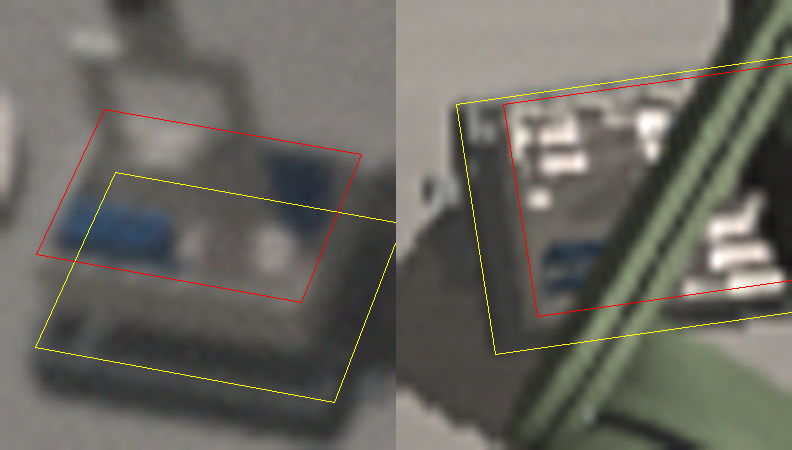

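Run:
```python
import cv2
for n in ("t3","top0"):
    g=cv2.imread(f"pics/{n}.png").astype(int).sum(2)//3
    for v in (197,200,203,206,209,212): print(n,v,g[v,378:398])
```

```text
t3 197 [157 158  76  48 106  97 109  77  97 224 199 132 215 216 217 219 147 106
  96  98]
t3 200 [156 157  81  54  84  63  60  67  80  99 129 105 197 234 223 221 225 130
 102 102]
t3 203 [136 138 137  70  49  58  58  60  80  86 119 174 175 109 100 102  98  91
  85  85]
t3 206 [ 72  55  56  59  49  55  60  59  69  83  91 100 102 102 102  92  90  91
  95  96]
t3 209 [ 60  60  60  61  60  52  58  58  61  79  88 103  93  64  66  66  61  54
  55  50]
t3 212 [72 63 61 62 59 47 53 61 61 70 85 98 86 92 79 69 72 53 47 46]
top0 197 [152 153  71  49 118 132 131 129 130 129 128 128 129 126 127 128 127 127
 126 125]
top0 200 [150 152  79  49  84 129 129 128 128 130 128 128 128 127 127 128 128 128
 127 127]
top0 203 [132 132 132  62  52 126 132 130 128 128 127 127 128 128 127 127 127 126
 127 127]
top0 206 [106 127 131  66  46  83 130 130 128 127 126 128 128 128 129 127 128 128
 127 127]
top0 209 [ 91 125 132 130  64  52 127 133 128 128 128 127 128 128 128 128 129 129
 126 127]
top0 212 [150 141 131 131 128  57  84 127 130 130 130 126 127 129 128 127 128 129
 127 127]
```

Run:
```python
import cv2,numpy as np
from h import *
g=cv2.cvtColor(cv2.imread("pics/top0.png"),cv2.COLOR_BGR2GRAY).astype(int)
for v in (194,200,206,212): print("R",v,g[v,412:428])
for u in (388,395,402,409,415): print("T",u,g[186:200,u],"B",g[212:226,u])
```

```text
R 194 [129 126 129 129  96  51  61 127 142 153 155 153 152 152 151 153]
R 200 [126 128 128 129 131  66  46  64 127 129 125 138 154 157 155 153]
R 206 [128 129 129 130 132 129  68  45  62 127 129 125 134 154 155 152]
R 212 [128 127 127 130 127 130 130  66  47  63 125 143 152 153 154 151]
T 388 [151 152 154 154 156 149 127  91  88 131 131 129 130 129] B [131 130 129 130 130 133 132 122  89 105 151 147 147 148]
T 395 [150 154 154 153 150 139 103  88 127 132 128 128 129 130] B [131 129 129 129 129 129 122  93 104 151 151 145 148 148]
T 402 [151 154 152 147 136 103  89 128 130 128 128 128 128 128] B [128 131 126 129 131 123  93 106 154 151 150 148 150 150]
T 409 [150 154 149 136 102  85 126 129 128 127 128 127 128 126] B [129 128 130 129 121  92 104 152 152 152 149 150 151 149]
T 415 [154 152 136 104  55  89 131 132 129 131 131 130 130 130] B [130 129 129 128 105 107 154 153 151 152 151 151 153 151]
```

Run:
```python
from h import *
Y=np.radians(6.7); ex=np.array([np.cos(Y),np.sin(Y)]); ey=np.array([-ex[1],ex[0]])
P=lambda u,v,z=.034:onplane("top",[[u,v]],z)[0,:2]
print("y centre via left",np.mean([P(u,v)@ey for u,v in((382.06,200),(382.5,203),(383.06,206),(383.5,209))])-.075,
 "via right",np.mean([P(u,v)@ey for u,v in((419.3,200),(420.3,206),(421.4,212),(418.4,194))])+.069)
print("x via bottom",np.mean([P(u,v)@ex for u,v in((402,217.3),(395,218.3),(409,216.3))])+.055,
 "via top",np.mean([P(u,v)@ex for u,v in((402,190.9),(395,191.9),(409,189.9))])-.049)
print("model",np.array([.573,-.267])@ex,np.array([.573,-.267])@ey)
# yaw from left/right and top edges
for a,b in (((382.06,200),(383.5,209)),((419.3,200),(421.4,212)),((402,217.3),(409,216.3)),((395,191.9),(409,189.9))):
    d=P(*b)-P(*a); print(np.degrees(np.arctan2(d[1],d[0])))
# box in t3: left rim edge (z .097), current tool (.573,-.267)
for u,v in ((387.5,203),(387,200)): print("box y centre",onplane("top",[[u,v]],.097)[0,:2]@ey-.065)
```

```text
y centre via left -0.33535071236532205 via right -0.3354046044292885
x via bottom 0.5420779996021784 via top 0.5403762552593314
model 0.5379356953800306 -0.33202889578469374
-173.12040596229082
-172.78087547121524
-83.17763024129927
-83.13360912517018
box y centre -0.3339460584511646
box y centre -0.3338488313968758
```

```bash
python3 -m handwheel '[{"gripper":0,"offset":[-0.002,0.003,0],"turn":[0,0,0]},{"gripper":0,"offset":[-0.002,0.003,0.004],"turn":[0,0,-0.002]},{"gripper":0,"offset":[-0.002,0.003,0.009],"turn":[0,0,-0.002]},{"gripper":0,"offset":[-0.002,0.003,0.014],"turn":[0,0,-0.002]},{"gripper":0,"offset":[-0.002,0.003,0.018],"turn":[0,0,-0.002]},{"gripper":0,"offset":[-0.002,0.003,0.021],"turn":[0,0,-0.002]},{"gripper":0,"offset":[-0.002,0.003,0.024],"turn":[0,0,-0.002]},{"gripper":0,"offset":[-0.002,0.003,0.024],"turn":[0,0,-0.002]}]'
python3 -c "
from h import *
show()"
```

```text
clock: 18.6
tcp_pos: [0.5768, -0.2689, 0.2219]
ee_rot: [0.001, 0.664, 0.748, 0.0]
wrist_force: [0.6, -0.2, -3.9]
opening: 0.0111
t 18.6 tcp [ 0.5768 -0.2689  0.2219] yaw 6.83 tilt 0.16 F [ 0.6  -0.19 -3.91] M [ 0.05 -0.05  0.05] op 0.0111
```

```bash
python3 -m handwheel '[{"gripper":0,"offset":[0,0,0.0015],"turn":[0,0,0]},{"gripper":0,"offset":[0,0,0.003],"turn":[0,0,0]},{"gripper":0,"offset":[0,0,0.0045],"turn":[0,0,0]},{"gripper":0,"offset":[0,0,0.006],"turn":[0,0,0]},{"gripper":0,"offset":[0,0,0.006],"turn":[0,0,0]}]'
python3 -c "
from h import *
show()"
```

```text
clock: 19.23
tcp_pos: [0.5767, -0.2688, 0.2157]
ee_rot: [0.001, 0.664, 0.748, 0.0]
wrist_force: [-0.0, -0.4, -4.3]
opening: 0.0114
t 19.23 tcp [ 0.5767 -0.2688  0.2157] yaw 6.83 tilt 0.13 F [-0.   -0.37 -4.33] M [0.   0.03 0.03] op 0.0114
```

Foot at about 0.022 with no contact; it is inside. Continue towards the floor (expected TCP z ≈ 0.199).

```bash
python3 -m handwheel '[{"gripper":0,"offset":[0,0,0.002],"turn":[0,0,0]},{"gripper":0,"offset":[0,0,0.0045],"turn":[0,0,0]},{"gripper":0,"offset":[0,0,0.007],"turn":[0,0,0]},{"gripper":0,"offset":[0,0,0.0095],"turn":[0,0,0]},{"gripper":0,"offset":[0,0,0.0115],"turn":[0,0,0]},{"gripper":0,"offset":[0,0,0.013],"turn":[0,0,0]},{"gripper":0,"offset":[0,0,0.013],"turn":[0,0,0]}]'
python3 -c "
from h import *
show()"
```

```text
clock: 20.1
tcp_pos: [0.5767, -0.2688, 0.2025]
ee_rot: [0.001, 0.664, 0.748, 0.0]
wrist_force: [0.3, 0.1, -4.2]
opening: 0.0114
t 20.1 tcp [ 0.5767 -0.2688  0.2025] yaw 6.83 tilt 0.11 F [ 0.3   0.08 -4.15] M [-0.02  0.02  0.02] op 0.0114
```

```bash
python3 -m handwheel '[{"gripper":0,"offset":[0,0,0.001],"turn":[0,0,0]},{"gripper":0,"offset":[0,0,0.002],"turn":[0,0,0]},{"gripper":0,"offset":[0,0,0.003],"turn":[0,0,0]},{"gripper":0,"offset":[0,0,0.003],"turn":[0,0,0]}]'
python3 -c "
from h import *
show()"
```

```text
clock: 20.6
tcp_pos: [0.5768, -0.2688, 0.1998]
ee_rot: [0.001, 0.664, 0.748, 0.0]
wrist_force: [-0.1, 0.5, -2.8]
opening: 0.0113
t 20.6 tcp [ 0.5768 -0.2688  0.1998] yaw 6.83 tilt 0.13 F [-0.1   0.49 -2.8 ] M [ 0.09  0.06 -0.06] op 0.0113
```

Touching (weight is being unloaded). One more small step.

```bash
python3 -m handwheel '[{"gripper":0,"offset":[0,0,0.0005],"turn":[0,0,0]},{"gripper":0,"offset":[0,0,0.001],"turn":[0,0,0]},{"gripper":0,"offset":[0,0,0.001],"turn":[0,0,0]}]'
python3 -c "
from h import *
show()"
```

```text
clock: 20.98
tcp_pos: [0.5771, -0.2688, 0.1998]
ee_rot: [0.002, 0.664, 0.748, 0.001]
wrist_force: [-1.2, 2.1, 3.4]
opening: 0.0112
t 20.98 tcp [ 0.5771 -0.2688  0.1998] yaw 6.84 tilt 0.19 F [-1.21  2.06  3.42] M [ 0.34  0.43 -0.03] op 0.0112
```

```bash
python3 -m handwheel '[{"gripper":0.15,"offset":[0,0,-0.0005],"turn":[0,0,0]},{"gripper":0.2,"offset":[0,0,-0.0005],"turn":[0,0,0]},{"gripper":0.3,"offset":[0,0,-0.0005],"turn":[0,0,0]},{"gripper":0.5,"offset":[0,0,-0.0005],"turn":[0,0,0]},{"gripper":0.6,"offset":[0,0,-0.0005],"turn":[0,0,0]},{"gripper":0.6,"offset":[0,0,-0.0005],"turn":[0,0,0]}]'
python3 -c "
from h import *
show()"
```

```text
clock: 21.72
tcp_pos: [0.5771, -0.2688, 0.2002]
ee_rot: [0.002, 0.664, 0.748, 0.001]
wrist_force: [-0.2, -0.8, -0.3]
opening: 0.0513
t 21.73 tcp [ 0.5771 -0.2688  0.2002] yaw 6.83 tilt 0.18 F [-0.17 -0.82 -0.29] M [-0.03 -0.04 -0.04] op 0.0513
```

Released. Retreat straight up, then back, and look.

```bash
python3 -m handwheel '[{"gripper":0.7,"offset":[0,0,-0.01],"turn":[0,0,0]},{"gripper":0.7,"offset":[0,0,-0.03],"turn":[0,0,0]},{"gripper":0.7,"offset":[0,0,-0.06],"turn":[0,0,0]},{"gripper":0.7,"offset":[0,0,-0.1],"turn":[0,0,0]},{"gripper":0.7,"offset":[0,-0.03,-0.14],"turn":[0,0,0]},{"gripper":0.7,"offset":[0.03,-0.08,-0.15],"turn":[0,0,0]},{"gripper":0.7,"offset":[0.08,-0.12,-0.15],"turn":[0,0,0]},{"gripper":0.7,"offset":[0.13,-0.15,-0.15],"turn":[0,0,0]}]'
python3 -m handwheel '[{"gripper":0.7,"offset":[0.06,0,0],"turn":[0,0,0]},{"gripper":0.7,"offset":[0.12,0,0],"turn":[0,0,0]},{"gripper":0.7,"offset":[0.18,0,0],"turn":[0,0,0]},{"gripper":0.7,"offset":[0.18,0,0],"turn":[0,0,0]},{"gripper":0.7,"offset":[0.18,0,0],"turn":[0,0,0]}]'
python3 - <<'E'
from h import *
show()
a=optics.snapshot("top")[:,:,::-1]; b=optics.snapshot("scene")[:,:,::-1]
cv2.imwrite("pics/t5.png",a); cv2.imwrite("pics/s5.png",b)
r=lambda m:cv2.resize(m,None,fx=6,fy=6,interpolation=cv2.INTER_CUBIC)
cv2.imwrite("pics/c5.png",np.hstack([r(a[170:245,370:432]),r(b[160:235,225:287])]))
# bystander change vs start
d=cv2.absdiff(a,cv2.imread("pics/top0.png")).max(2); n,l,s,c=cv2.connectedComponentsWithStats((d>45).astype(np.uint8)); print([x.tolist() for x in s[1:] if x[4]>25])
E
```

```text
clock: 22.72
tcp_pos: [0.411, -0.1568, 0.3519]
ee_rot: [0.003, 0.664, 0.747, 0.001]
wrist_force: [0.2, 0.4, 0.9]
opening: 0.0599
clock: 23.35
tcp_pos: [0.3902, 0.0218, 0.3526]
ee_rot: [0.005, 0.664, 0.748, 0.001]
wrist_force: [-0.1, 0.2, -1.3]
opening: 0.06
t 23.35 tcp [0.3902 0.0218 0.3526] yaw 6.8 tilt 0.56 F [-0.1   0.15 -1.27] M [-0.04 -0.02  0.07] op 0.06
[[254, 188, 36, 32, 581], [384, 190, 38, 27, 503], [271, 231, 89, 140, 4127], [115, 305, 155, 95, 7903], [295, 339, 46, 61, 1203], [352, 350, 15, 12, 65], [355, 363, 14, 36, 206], [324, 365, 16, 34, 358]]
```

View pics/c5.png

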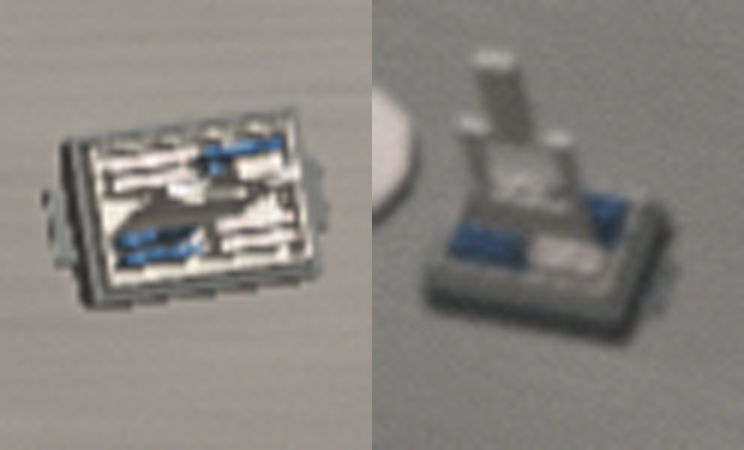

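The caddy stands level inside the tray walls: its rim spans (90,150) to (312,270) in the top crop, and the tab is upright in the scene crop. The differences from the first picture are only the hook, the tray and the arm.

```bash
python3 -m handwheel '[{"gripper":0.7,"offset":[0,0,0],"turn":[0,0,0]},{"gripper":0.7,"offset":[0,0,0],"turn":[0,0,0]},{"gripper":0.7,"offset":[0,0,0],"turn":[0,0,0]}]'; python3 -c "
from h import *
show()
from cell import workorder; print(workorder.close_job())"
```

```text
clock: 23.82
tcp_pos: [0.3903, 0.0203, 0.3518]
ee_rot: [0.004, 0.666, 0.746, 0.001]
wrist_force: [0.6, 0.8, -0.6]
opening: 0.0598
t 23.82 tcp [0.3903 0.0203 0.3518] yaw 6.54 tilt 0.45 F [ 0.58  0.76 -0.6 ] M [ 0.   -0.06 -0.01] op 0.0598
the job is handed in; nothing more can be done
None
```

The caddy is off the hook and standing in the grey dispatch tray. I released it and handed the job in at about 23.8 s of the 72 s allowed; no verdict was reported.

- **Unhooking:** I gripped the tab and pulled lightly against the springy hook while raising in steps of about 3 mm. The contact let go cleanly between 41.6 and 44.8 mm of lift. I added 1 mm, drew the caddy about 109 mm out, and no further contact showed. The pull I read at the wrist stayed at about 6 N or less, against the 22 N limit.
- **Placing:** A closer edge measurement moved the tray centre about 3 mm from my first estimate in each direction, so I corrected before lowering. The caddy went in without touching the walls. It met the floor at tool height 0.1998 m, against 0.199 m expected, with about 3 N of push, then I let go and backed away.
- **Last checks:** The final pictures show the caddy level inside the tray walls. Compared with the first top picture, only the hook, the tray and the arm have changed, so the other ware appears unmoved. The finger force was near zero after release.
- **Not settled:** At about 31 mm of lift the contact force dropped briefly, but a 3 mm pull showed the caddy was still caught. I put this down to a small slip in the grip or at the hook. The caddy's final position in the tray was judged by eye and by the floor contact, not measured to the millimetre.

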